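# Pull the hinge pin from its post and hold it in the clevis

### The arm

A 7-joint arm with a two-finger parallel gripper is mounted at the origin on the work surface. World frame = base frame: x ahead of the robot, y to its left, z up, the work surface at z = 0. Lengths are in m, angles in rad, forces in N, time in s.
With the tool pointing down it reaches from about 0.4 to 0.875 m from the base axis. Payload 19.3 kg.
Tool frame: the origin (TCP) lies midway between the tips of the shut fingers; the grasp point (between the pads) lies 19 mm behind it (bot.grip_point_offset is the distance from the TCP to the grasp point, in m); z points along the fingers, y is the direction in which the jaws open and shut (so a half turn about z gives the same grasp; the last joint's range is limited). The gripper opens to 85 mm and grips with 20 to 120 N. Pads are 22 mm wide; open, the fingers measure 114 mm over their backs; the gripper's body (76 mm by 85 mm) begins 54 mm behind the grasp point. The pads swing forward as they close: fully open they stand 13 mm farther back than shut.
Start: joints at [1.228, 0.521, -0.036, 1.599, 0.021, 1.021, -0.113], TCP at [0.168, -0.602, 0.231] pointing down, gripper open.
Joint ranges: [-2.91, 2.91], [-0.3, 2.13], [-1.5, 1.42], [0.17, 2.43], [-1.26, 4.41], [0.16, 1.93], [-2.52, 2.52]. Speed limits (rad/s): [1.89, 1.89, 2.39, 2.39, 3.01, 3.01, 3.01].

### API

Orientations are given as [roll, pitch, yaw] about the fixed x, y, z axes, in that order (R = Rz(yaw) Ry(pitch) Rx(roll)).
In Python, from workcell import bot, viewer, workorder gives the robot as it stands.
- The arm moves only by the tool move_arm, never from a script. Its argument "plan" is a list of rows, each a list of 6 numbers: the shift along the tool's x, y, z scaled (see below), then the turn, a rotation vector about the tool's x, y, z scaled (see below). A call has 1 to 5 rows; each row shifts and turns the commanded pose from where the row before left it, along the tool's axes as they then stand; what a row does not reach is not made up. The controller multiplies each number of a shift by 0.025 m and each number of a turn by pi rad. A row lasts 1/10 s, in which the tool goes at most 50 mm and 8.59 degrees, less where a joint would pass 70% of its speed; a pose out of reach is approached as far as the arm can. A call with a number of a shift or a turn outside -1 to 1 is refused whole. A call with a gripper value outside its range is refused whole. "claw" is the closure, from -1 (fully open) to 1 (shut), so that 0 is half open, set as the call begins (left out, the last holds). The fingers move at their own pace and stop on an object; "force" is the grip in N (left out, the last holds). Time passes only in rows, so rows that do not move let the fingers close. It gives the time, the measured TCP pose, the force and the opening at its end, in the units of the state.
- bot.observe(): the state, without advancing time (a new reading comes with each control period).
- viewer.grab_frame(name): name is "scene" or "top" or "wrist"; returns the picture (420x560x3 uint8, red, green, blue); there is no depth.
- viewer.camera_info(name): a dict with "K" (3x3 intrinsics, pixels), "R" (3x3) and "t" (3): a world point X has camera coordinates R X + t. Camera axes: x right, y down, z forward; pixel columns grow to the right and rows downward; lengths in m; the calibration is good to about 2 mm. A picture is of the moment at which its call begins: read the wrist's pose just before it. camera_info takes no time and is no camera call; for the wrist camera it gives the pose at the moment of the call.
- workorder.job_done(): hands the job in, once; it reports no verdict.
The state is a dict: "clock": time; "qpos": joint angles; "qd": joint speeds; "joint_efforts": joint torques, N m; "position": TCP position; "tool_rot": TCP orientation; "force": force on the tool from outside, world axes, zero at the start; "moment": the same for the moment, N m; "grip_width": finger opening in m.
Only numpy, scipy, OpenCV 4.12 (cv2) and the standard library are available. Lean on these libraries where they do the work, as an engineer would, in place of code of your own. Each camera call takes 0.05 s, during which the arm holds its last target.

### The job

Pull the steel hinge pin straight up out of its storage post, past the sprung catch, and thread it from above through the upper and then the lower bushing of the clevis bracket. Finish while holding it there upright and still in the gripper, with its tip showing below the lower bushing and its collar about 15 mm clear above the upper one, so that a washer can be slipped under the collar: do not let go and do not lower the collar onto the bracket. Leave the deep socket, tin, spanner and bolt where they are.

Things in the scene. Friction and masses are not known exactly. Their poses are not given: they have to be found in the camera images.
- pin_grip (a point): Centre of the grip of the loose steel hinge pin (0.22 to 0.4 kg), z along its axis. The grip is a plain upright cylinder of 20 mm diameter that reaches from 30 mm above this point (the pin's top) to 31 mm below it, where a cone widens to the collar. At the start the pin stands upright in the post and this point is 145 mm above the work surface.
- pin_collar (a point): On the pin's axis at the flat underside of its collar, 45 mm below pin_grip. The collar is 28 mm in diameter and 6 mm thick; above it a cone 7.5 mm high narrows to the grip. At the start the collar rests on the post's top, this point 100 mm above the work surface.
- pin_tip (a point): The lower end of the pin on its axis, 95 mm below pin_collar and 140 mm below pin_grip. The shaft below the collar is 14 mm in diameter; its last 9 mm taper to 6 mm. At the start it is inside the post, 5 mm above the work surface.
- post_mouth (a point): Centre of the hole in the top of the storage post, 100 mm above the work surface: a fixed square grey post 42 mm wide on a 90 mm square foot plate, with a vertical hole of 16.5 mm diameter. Its x axis points to the sprung catch. The tip leaves the post once the pin has risen 95 mm. Post and bracket may change places, so either may be on the left.
- catch_housing (a point): Centre of the top of the catch's small dark housing, 34 mm from the hole's axis along the post's x, 122 mm above the work surface (24 mm along x by 26 mm). A sprung round steel nose stands out of it over the collar's cone. Pulling the pin straight up pushes the nose aside: it takes about 10 to 20 N in the first 15 mm, then only the weight and a little rubbing.
- bush_upper (a point): Centre of the upper bushing's mouth, on top of the upper lug of the fixed steel clevis bracket, 110 mm above the work surface; z up. The bracket has two level lugs, 50 mm square, 15 mm thick, one above the other, each with a brass-lined through hole of 16.5 mm diameter, both on one vertical axis. The spine on the -x side of this point is no higher than this lug: above it all is clear.
- bush_lower (a point): Centre of the mouth of the lower bushing, on the top of the lower lug, 60 mm above the work surface and 50 mm straight below bush_upper; the lower lug's underside is at 45 mm. The bracket's foot plate below is 8 mm thick.
- deep_socket_mid (a point): Bystander: middle of a standing steel deep socket, 34 mm diameter, 75 mm high. Leave it.
- grease_tin_mid (a point): Bystander: middle of a standing tin, 80 mm diameter, 100 mm high. Leave it.
- spanner_grip (a point): Bystander: handle of a steel spanner lying flat, 200 mm long. Leave it.
- bolt_mid (a point): Bystander: middle of a lying hexagon bolt, 83 mm long, head 24 mm. Leave it.

How it is judged:
On the way, in this order (a step that is already met when the one before it is completed fails the run):
1. the pin is pulled right out of the post: its tip is above the post's mouth (z of pin_tip in the frame of post_mouth above 0.003 m), for 0.1 s.
2. the tip has come down through the upper bushing (horizontal distance between pin_tip and bush_upper below 0.006 m and z of pin_tip in the frame of bush_upper below -0.016 m), for 0.1 s.
At the end, for the whole second after the job is handed in: The pin stands upright (within 0.06 rad) through both bushings, its tip on the lower bushing's axis (within 4 mm) and at least 4 mm below the lower lug's underside, its collar 6 to 26 mm above the upper lug, still held in the fingers (over 1 N) and still (horizontal distance between pin_tip and bush_lower below 0.004 m and horizontal distance between pin_grip and bush_upper below 0.009 m and angle between pin_grip's own z axis and vertical below 0.06 rad and z of pin_tip in the frame of bush_upper between -0.089 and -0.069 m and contact force between the fingers and pin above 1 N and linear speed of pin below 0.03 m/s); the arm keeps its last pose, push and grip.
It fails at once if a bystander (deep socket, tin, spanner or bolt) is moved by more than 25 mm (distance of any of deep_socket_mid, grease_tin_mid, spanner_grip, bolt_mid from where it was at the start of the episode above 0.025 m).
It also fails if it takes over 48 s, if anything falls off the work surface, if the arm or the gripper's body presses on something with over 40 N, if the wrist force passes 120 N, or if a joint passes its speed limit or range.

## Working session

There is one attempt and no reset: what is moved stays moved. The work goes in short steps, Python scripts to look and compute and a tool call to move; the robot and the scene stay as the last step left them, time stands still between calls to the robot, and variables do not carry over. Pictures are saved under pics/ and viewed, and the job is handed in when it is done.

Besides the shell and the picture viewer there is one more tool, called after ">>>" as name(argument=value, ...) on one line, values as JSON. move_arm: Moves the arm, as the interface text tells. Shifts and turns lie within -1 to 1; 1 stands for 0.025 m of shift or pi rad of turn. Its arguments: {"type":"object","properties":{"plan":{"type":"array","items":{"type":"array","items":{"type":"number"}}},"claw":{"type":"number"},"force":{"type":"number"}},"required":["plan"]}

```bash
ls; mkdir -p pics
python3 - <<'E'
from workcell import bot, viewer, workorder
import cv2
print(bot.observe(), bot.grip_point_offset)
for n in ["scene","top","wrist"]:
    c=viewer.camera_info(n); print(n,c)
    im=viewer.grab_frame(n)
    cv2.imwrite(f"pics/{n}0.png",im[:,:,::-1])
E
```

```text
pics
{'clock': 0.0, 'qpos': array([ 1.2278074 ,  0.52198693, -0.03632893,  1.60000122,  0.02121279,
        1.02112086, -0.11279171]), 'qd': array([ 2.03040677e-04, -8.99152578e-04,  4.08745069e-05, -1.23436093e-04,
        2.68239922e-04, -1.92270631e-03, -1.87578589e-04]), 'joint_efforts': array([-1.39003250e-04, -9.27114558e+01,  1.98005028e+00, -3.69941819e+01,
        1.77337392e-02,  8.00992217e-03,  3.54656856e-05]), 'position': array([ 0.16825573, -0.60157192,  0.23074503]), 'tool_rot': array([-3.14046545e+00,  9.18244712e-05,  2.72795183e-01]), 'force': array([ 0.79614118,  0.17459163, -0.04422709]), 'moment': array([-0.04003852, -0.02254136, -0.01574436]), 'grip_width': 0.08569300744628956} 0.0187
scene {'K': array([[399.59414432,   0.        , 280.02234398],
       [  0.        , 399.59414432, 201.93850106],
       [  0.        ,   0.        ,   1.        ]]), 'R': array([[-0.61881621,  0.78553345,  0.00192393],
       [ 0.54909324,  0.43430563, -0.71405548],
       [-0.56175004, -0.44081269, -0.70008647]]), 't': array([ 0.34632596, -0.24496627,  1.15510369])}
top {'K': array([[521.16629875,   0.        , 280.79260343],
       [  0.        , 521.16629875, 204.90278168],
       [  0.        ,   0.        ,   1.        ]]), 'R': array([[ 0.02749334, -0.99961926, -0.00233541],
       [-0.99720919, -0.02726468, -0.06950154],
       [ 0.0694114 ,  0.00423972, -0.99757911]]), 't': array([-0.01365495,  0.60055357,  0.94620077])}
wrist {'K': array([[340.29720911,   0.        , 284.20358092],
       [  0.        , 340.29720911, 207.92392534],
       [  0.        ,   0.        ,   1.        ]]), 'R': array([[ 2.69524440e-01, -9.62993550e-01,  8.06737165e-06],
       [-9.26725219e-01, -2.59371314e-01,  2.71858217e-01],
       [-2.61795617e-01, -7.32799097e-02, -9.62337316e-01]]), 't': array([-0.62457054, -0.035502  ,  0.37799344])}
```

View pics/scene0.png

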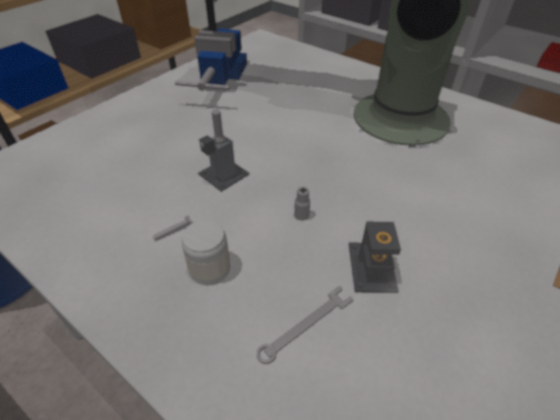

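View pics/top0.png

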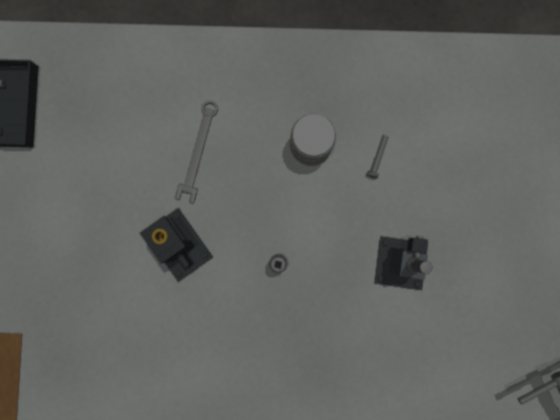

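View pics/wrist0.png

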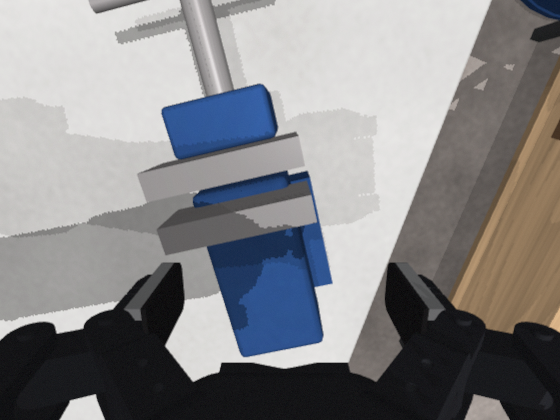

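Run:
```python
import cv2
t=cv2.imread("pics/top0.png"); s=cv2.imread("pics/scene0.png")
def crop(im,u,v,w,h,k,name):
    c=cv2.resize(im[v:v+h,u:u+w],None,fx=k,fy=k,interpolation=cv2.INTER_CUBIC)
    c=cv2.convertScaleAbs(c,alpha=1.6)
    cv2.imwrite(name,c); return c
a=crop(t,130,200,80,90,6,"pics/t_br.png"); 
a=crop(t,370,220,80,80,7,"pics/t_post.png")
a=crop(s,190,100,70,95,6,"pics/s_post.png")
a=crop(s,340,215,70,80,7,"pics/s_br.png")
```

```text
(no output)
```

View pics/t_br.png

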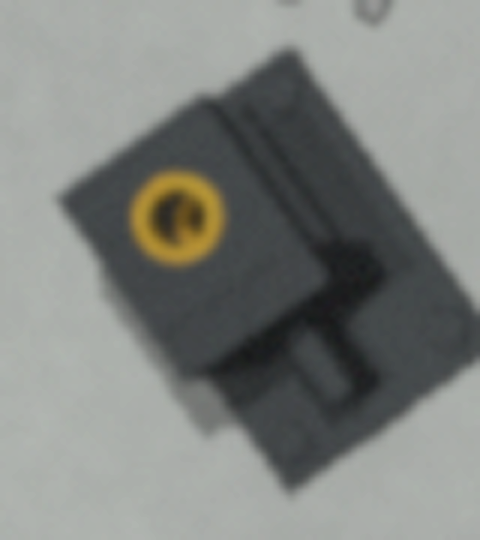

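View pics/t_post.png

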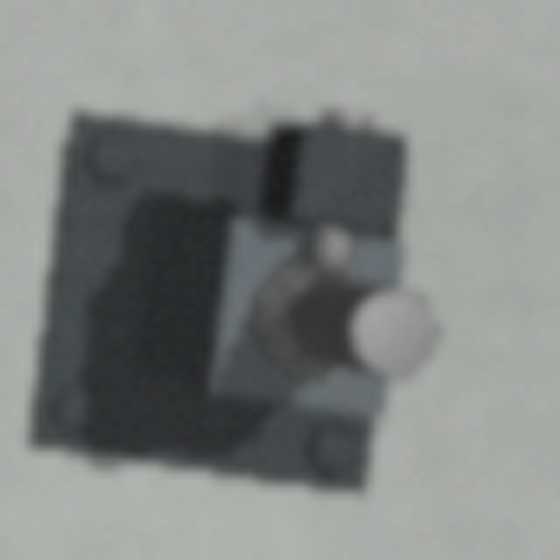

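View pics/s_post.png

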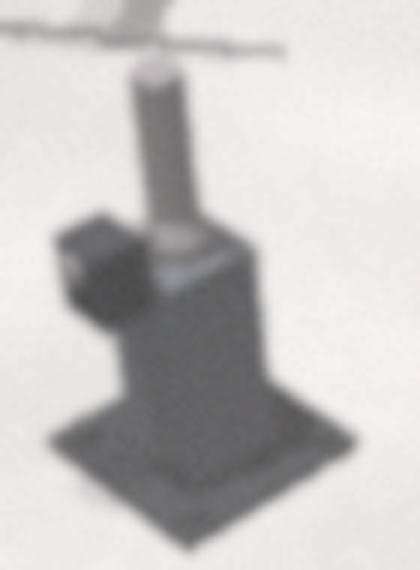

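View pics/s_br.png

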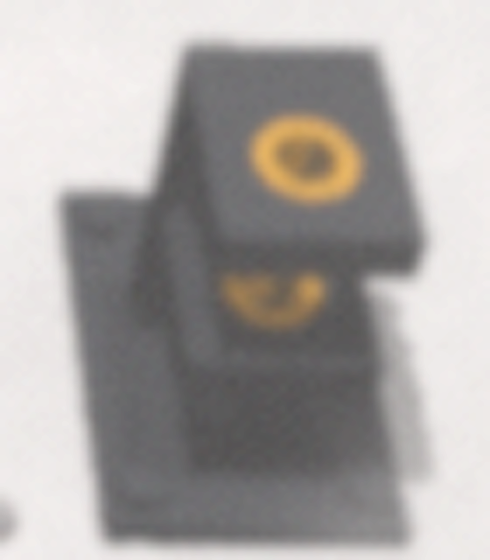

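```bash
cat > h.py <<'E'
import numpy as np
from workcell import bot, viewer, workorder
def ray(n,u,v,z,c=None):
    c=c or viewer.camera_info(n); C=-c["R"].T@c["t"]
    d=c["R"].T@np.linalg.inv(c["K"])@np.array([u,v,1.0])
    return C+d*(z-C[2])/d[2]
def proj(n,X,c=None):
    c=c or viewer.camera_info(n); p=c["K"]@(c["R"]@np.array(X)+c["t"]); return p[:2]/p[2]
E
python3 - <<'E'
from h import *
def f(n,cu,cv,k,u0,v0,z): return ray(n,(cu+.5)/k-.5+u0,(cv+.5)/k-.5+v0,z).round(4)
print("bush top",f("top",178,218,6,130,200,.11),"scene",f("scene",306,158,7,340,215,.11))
print("bush lower scene",f("scene",275,288,7,340,215,.06))
for c in [(62,200),(205,97),(325,277),(192,377)]: print("lug",f("top",*c,6,130,200,.11))
print("pin top",f("top",396,335,7,370,220,.175),"scene",f("scene",158,72,6,190,100,.175))
for c in [(228,215),(402,238),(382,413),(210,390)]: print("post",f("top",*c,7,370,220,.1))
for c in [(300,130),(408,135),(397,235),(297,215)]: print("house",f("top",*c,7,370,220,.122))
print("foot", [f("top",*c,7,370,220,.006) for c in [(75,112),(405,130),(365,488),(35,443)]])
print("socket",ray("top",278,264,.075).round(3),"tin",ray("top",314,136,.1).round(3))
E
```

```text
bush top [0.5368 0.2049 0.11  ] scene [0.5358 0.2066 0.11  ]
bush lower scene [0.5361 0.2081 0.06  ]
lug [0.5409 0.2376 0.11  ]
lug [0.5708 0.1988 0.11  ]
lug [0.5215 0.1631 0.11  ]
lug [0.4927 0.1991 0.11  ]
pin top [ 0.4993 -0.225   0.175 ] scene [ 0.4991 -0.2217  0.175 ]
post [ 0.5239 -0.2049  0.1   ]
post [ 0.5195 -0.247   0.1   ]
post [ 0.4774 -0.2425  0.1   ]
post [ 0.4817 -0.2011  0.1   ]
house [ 0.5446 -0.2166  0.122 ]
house [ 0.5441 -0.2421  0.122 ]
house [ 0.5205 -0.2397  0.122 ]
house [ 0.5245 -0.2161  0.122 ]
foot [array([ 0.5492, -0.1853,  0.006 ]), array([ 0.5468, -0.2736,  0.006 ]), array([ 0.4515, -0.2638,  0.006 ]), array([ 0.4609, -0.1759,  0.006 ])]
socket [0.494 0.005 0.075] tin [ 0.715 -0.051  0.1  ]
```

>>> move_arm(plan=[[0,0,-0.4,0,0,0.04],[0,0,-0.4,0,0,0.04],[0,0,-0.4,0,0,0.04],[0.4,-0.6,0,0,0,0],[0.7,-1,0,0,0,0]], claw=-1, force=60)

```text
clock: 0.65
position: [0.1993, -0.5648, 0.2609]
tool_rot: [3.141, 0.001, -0.105]
force: [0.1, 0.5, 0.1]
grip_width: 0.0853
```

>>> move_arm(plan=[[0.7,-1,0,0,0,0],[0.7,-1,0,0,0,0],[0.7,-1,0,0,0,0],[0.7,-1,0,0,0,0],[0.7,-1,0,0,0,0]])

```text
clock: 1.15
position: [0.3008, -0.4479, 0.261]
tool_rot: [-3.141, 0.0, -0.102]
force: [-0.2, -0.5, 0.2]
grip_width: 0.0854
```

>>> move_arm(plan=[[0.7,-1,0,0,0,0],[0.7,-1,0,0,0,0],[0.7,-1,0,0,0,0],[0.7,-1,0,0,0,0],[0.3,-0.4,0,0,0,0]])

```text
clock: 1.65
position: [0.3902, -0.3454, 0.261]
tool_rot: [-3.141, -0.0, -0.099]
force: [-0.1, 1.1, 0.1]
grip_width: 0.0854
```

>>> move_arm(plan=[[0.7,-1,0,0,0,0],[0.7,-1,0,0,0,0],[0.7,-1,0,0,0,0],[0.5,-0.6,0,0,0,0],[0,0,0,0,0,0]])

```text
clock: 2.15
position: [0.4639, -0.2632, 0.2609]
tool_rot: [-3.141, 0.0, -0.099]
force: [-0.3, -0.2, -0.7]
grip_width: 0.0857
```

Run:
```python
from h import *
import cv2
s=bot.observe(); print(s["position"],s["tool_rot"])
c=viewer.camera_info("wrist"); im=viewer.grab_frame("wrist")
np.savez("w1.npz",**c)
cv2.imwrite("pics/w1.png",cv2.convertScaleAbs(im[:,:,::-1],alpha=1.3))
print(proj("wrist",[.5,-.224,.175],c),proj("wrist",[.5,-.224,.1],c))
```

```text
[ 0.46391194 -0.26318988  0.26091221] [-3.14067210e+00  1.27142835e-05 -9.91383371e-02]
[221.27834632 168.20375703] [236.34168628 154.75871691]
```

View pics/w1.png

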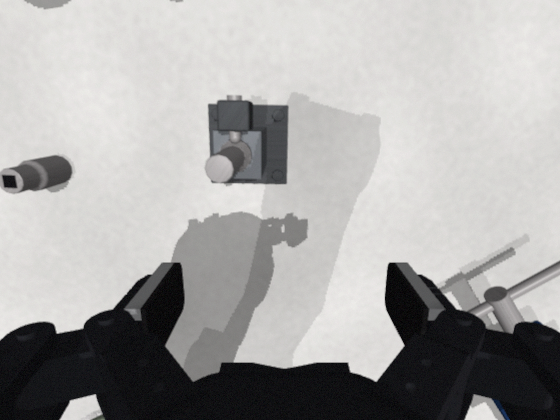

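>>> move_arm(plan=[[0.64,-0.85,0,0,0,0],[0.64,-0.85,0,0,0,0],[0,0,0,0,0,0],[0,0,0.6,0,0,0],[0,0,0,0,0,0]])

```text
clock: 2.7
position: [0.4971, -0.2275, 0.2449]
tool_rot: [-3.141, 0.003, -0.105]
force: [0.6, -0.3, -0.3]
grip_width: 0.0852
```

Run:
```python
from h import *
import cv2
s=bot.observe(); print(s["position"],s["tool_rot"])
c=viewer.camera_info("wrist"); im=viewer.grab_frame("wrist")
cv2.imwrite("pics/w2.png",cv2.convertScaleAbs(im[:,:,::-1],alpha=1.3))
print(proj("wrist",[.5,-.224,.175],c),proj("wrist",[.5,-.224,.1],c))
```

```text
[ 0.49710142 -0.22751155  0.24487308] [-3.14149614e+00  2.72329291e-03 -1.04778192e-01]
[278.42980635 216.72367362] [279.80334322 190.8222774 ]
```

View pics/w2.png

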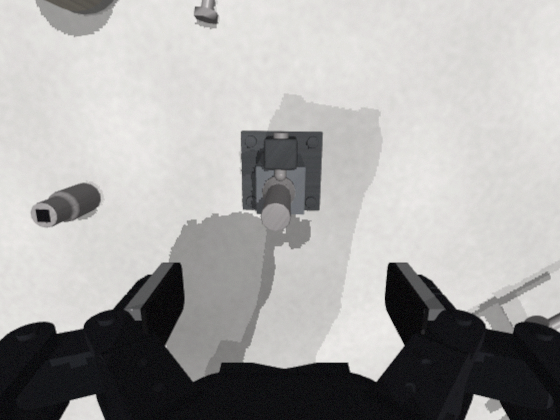

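>>> move_arm(plan=[[0.1,-0.18,0,0,0,0],[0,0,0.8,0,0,0],[0,0,0.8,0,0,0],[0,0,0.4,0,0,0],[0,0,0,0,0,0]])

```text
clock: 3.25
position: [0.5013, -0.2224, 0.1957]
tool_rot: [-3.141, 0.002, -0.104]
force: [0.9, 0.7, 0.0]
grip_width: 0.0856
```

Run:
```python
from h import *
import cv2
s=bot.observe(); print(s["position"],s["tool_rot"])
c=viewer.camera_info("wrist"); im=viewer.grab_frame("wrist")
cv2.imwrite("pics/w3.png",cv2.convertScaleAbs(im[:,:,::-1],alpha=1.3))
print(proj("wrist",[.5,-.2232,.175],c),proj("wrist",[.5,-.2232,.1],c))
```

```text
[ 0.50125345 -0.22241173  0.19568189] [-3.14121731e+00  1.50453638e-03 -1.04270728e-01]
[285.99574651 251.9536122 ] [285.45378777 211.09712521]
```

View pics/w3.png

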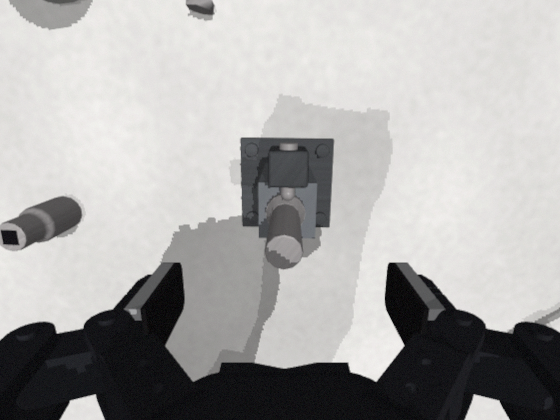

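>>> move_arm(plan=[[0,0,0.7,0,0,0],[0,0,0.7,0,0,0],[0,0,0.7,0,0,0],[0,0,0.45,0,0,0],[0,0,0,0,0,0]])

```text
clock: 3.8
position: [0.5014, -0.2224, 0.1321]
tool_rot: [-3.141, 0.001, -0.104]
force: [0.5, -0.1, 0.6]
grip_width: 0.0851
```

Run:
```python
from h import *
import cv2
s=bot.observe(); print(s["position"],s["tool_rot"],s["force"])
im=viewer.grab_frame("wrist")
cv2.imwrite("pics/w4.png",cv2.convertScaleAbs(im[:,:,::-1],alpha=1.3))
```

```text
[ 0.50144436 -0.22244638  0.13210858] [-3.14136410e+00  1.03101679e-03 -1.04234487e-01] [ 0.53447968 -0.13669558  0.6021041 ]
```

View pics/w4.png

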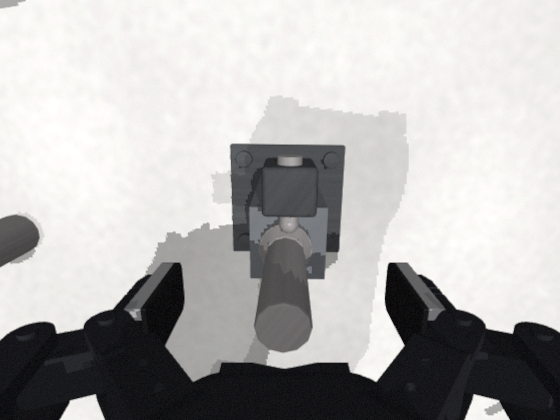

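>>> move_arm(plan=[[0,0,0,0,0,0],[0,0,0,0,0,0],[0,0,0,0,0,0],[0,0,0,0,0,0],[0,0,0,0,0,0]], claw=1, force=80)

```text
clock: 4.35
position: [0.5018, -0.2228, 0.1329]
tool_rot: [3.141, -0.001, -0.104]
force: [-0.5, -2.7, 5.5]
grip_width: 0.0186
```

>>> move_arm(plan=[[0,0,0,0,0,0],[0,0,0,0,0,0],[0,0,0,0,0,0],[0,0,0,0,0,0],[0,0,0,0,0,0]])

```text
clock: 4.85
position: [0.5019, -0.2229, 0.1329]
tool_rot: [3.141, -0.001, -0.104]
force: [-0.8, -1.6, 6.2]
grip_width: 0.018
```

>>> move_arm(plan=[[0,0,-0.15,0,0,0],[0,0,-0.15,0,0,0],[0,0,-0.15,0,0,0],[0,0,-0.15,0,0,0],[0,0,0,0,0,0]])

```text
clock: 5.35
position: [0.502, -0.2224, 0.1483]
tool_rot: [-3.142, -0.001, -0.104]
force: [-2.9, -2.2, 1.7]
grip_width: 0.0183
```

>>> move_arm(plan=[[0,0,-0.15,0,0,0],[0,0,-0.15,0,0,0],[0,0,-0.15,0,0,0],[0,0,-0.15,0,0,0],[0,0,0,0,0,0]])

```text
clock: 5.85
position: [0.502, -0.2224, 0.1632]
tool_rot: [3.142, -0.001, -0.104]
force: [0.0, 0.0, -2.2]
grip_width: 0.018
```

Run:
```python
from h import *
import cv2
s=bot.observe(); print(s["position"],s["tool_rot"],s["force"],s["moment"])
im=viewer.grab_frame("scene")
cv2.imwrite("pics/s5.png",cv2.resize(im[70:200,150:300,::-1],None,fx=4,fy=4,interpolation=cv2.INTER_CUBIC))
```

```text
[ 0.50201451 -0.22244944  0.16316704] [ 3.14155945e+00 -9.38773146e-04 -1.04119890e-01] [ 0.02330256  0.00708146 -2.18882259] [-0.20196845  0.05269055 -0.00925038]
```

View pics/s5.png

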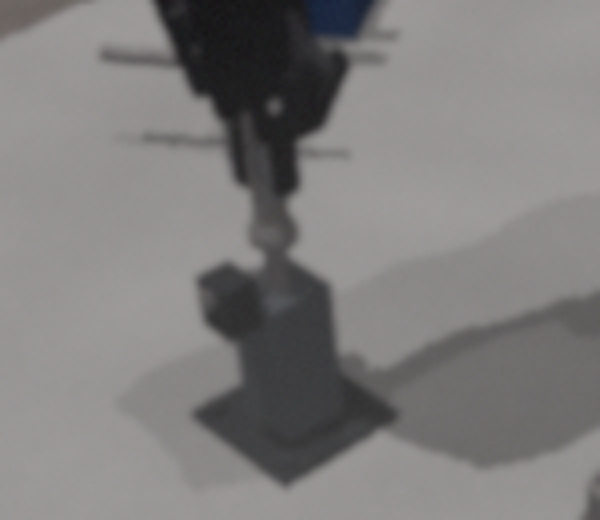

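>>> move_arm(plan=[[0,0,-0.6,0,0,0],[0,0,-0.6,0,0,0],[0,0,-0.6,0,0,0],[0,0,-0.6,0,0,0],[0,0,-0.6,0,0,0]])

```text
clock: 6.4
position: [0.5016, -0.2222, 0.238]
tool_rot: [-3.141, 0.0, -0.104]
force: [0.7, 0.4, -2.8]
grip_width: 0.0181
```

>>> move_arm(plan=[[0,0,-0.6,0,0,0],[0,0,-0.6,0,0,0],[0,0,-0.2,0,0,0],[0,0,0,0,0,0],[0,0,0,0,0,0]])

```text
clock: 6.9
position: [0.5014, -0.2223, 0.2718]
tool_rot: [-3.141, 0.001, -0.104]
force: [-0.6, 0.2, -2.6]
grip_width: 0.0182
```

Run:
```python
from h import *
import cv2
s=bot.observe(); print(s["position"],s["tool_rot"],s["force"],s["moment"])
im=viewer.grab_frame("scene")
cv2.imwrite("pics/s6.png",cv2.resize(im[50:180,150:300,::-1],None,fx=5,fy=4.5,interpolation=cv2.INTER_CUBIC))
cv2.imwrite("pics/s6f.png",im[:,:,::-1])
im=viewer.grab_frame("wrist")
cv2.imwrite("pics/w6.png",cv2.convertScaleAbs(im[:,:,::-1],alpha=1.3))
```

```text
[ 0.50142634 -0.22232165  0.27182974] [-3.14129868e+00  7.59554759e-04 -1.04123635e-01] [-0.55351354  0.2455771  -2.63228201] [ 0.00422244 -0.01287956 -0.03194163]
```

View pics/s6.png

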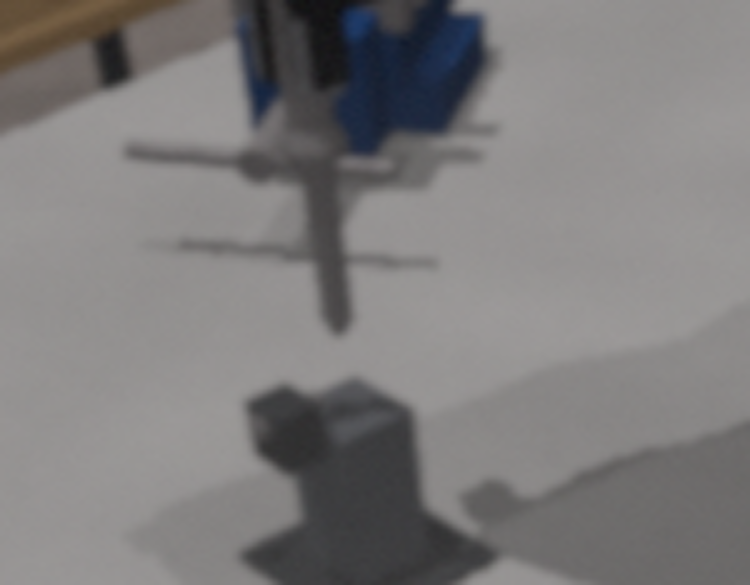

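View pics/w6.png

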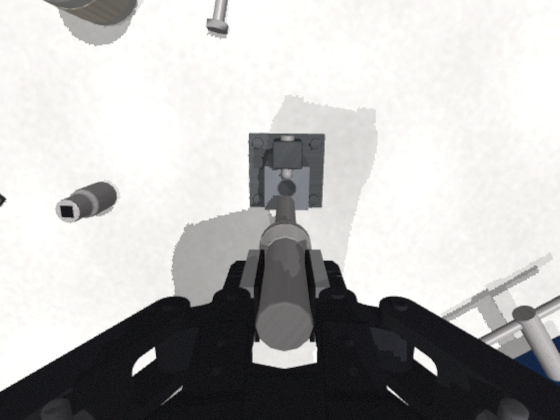

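Run:
```python
from h import *
import cv2
c=viewer.camera_info("wrist")
print(ray("wrist",287,187,.1,c))
X=np.array([.5014,-.2223,.1445])
print("scene",proj("scene",X),"wrist",proj("wrist",X,c),"wrist top",proj("wrist",X+[0,0,.17],c), "col", proj("wrist",X+[0,0,.101],c))
im=cv2.imread("pics/w6.png"); cv2.imwrite("pics/w6c.png",cv2.resize(im[120:360,220:350],None,fx=4,fy=2.5,interpolation=cv2.INTER_CUBIC))
```

```text
[ 0.50132038 -0.22502943  0.1       ]
scene [216.52303276 124.16688799] wrist [284.11282648 198.85987933] wrist top [284.10141753 323.39356131] col [284.10853263 245.72915015]
```

View pics/w6c.png

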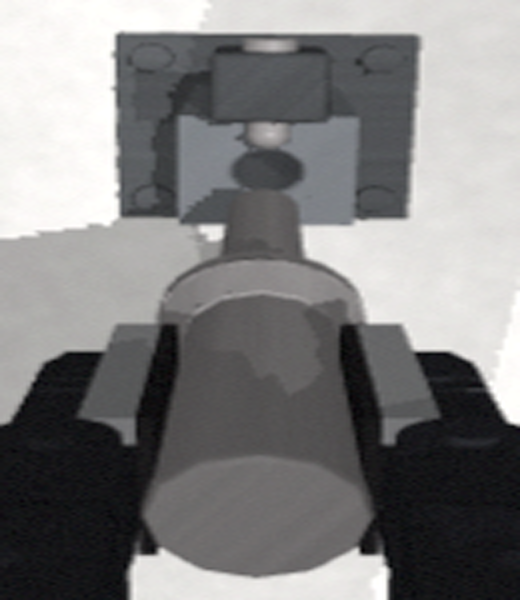

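>>> move_arm(plan=[[0,-0.5,0,0,0,0],[0,-1,0,0,0,0],[0,-1,0,0,0,0],[0,-1,0,0,0,0],[0,-1,0,0,0,0]])

```text
clock: 7.5
position: [0.5132, -0.1087, 0.2722]
tool_rot: [-3.141, 0.0, -0.104]
force: [0.4, 0.1, -2.5]
grip_width: 0.018
```

>>> move_arm(plan=[[0,-1,0,0,0,0],[0,-1,0,0,0,0],[0,-1,0,0,0,0],[0,-1,0,0,0,0],[0,-1,0,0,0,0]])

```text
clock: 8.0
position: [0.526, 0.0156, 0.2723]
tool_rot: [-3.141, 0.0, -0.104]
force: [0.7, 0.1, -2.9]
grip_width: 0.0183
```

>>> move_arm(plan=[[0,-1,0,0,0,0],[0,-1,0,0,0,0],[0,-1,0,0,0,0],[0,-0.7,0,0,0,0],[0,-0.3,0,0,0,0]])

```text
clock: 8.5
position: [0.5363, 0.1157, 0.2722]
tool_rot: [-3.141, 0.001, -0.102]
force: [0.1, -1.2, -3.4]
grip_width: 0.0179
```

>>> move_arm(plan=[[-0.1,-0.8,0,0,0,0],[-0.1,-0.8,0,0,0,0],[-0.1,-0.8,0,0,0,0],[-0.1,-0.8,0,0,0,0],[0,0,0,0,0,0]])

```text
clock: 9.0
position: [0.5344, 0.1964, 0.2723]
tool_rot: [-3.141, 0.001, -0.101]
force: [0.2, 0.2, -2.3]
grip_width: 0.0176
```

```bash
cat > look.py <<'E'
from h import *
import cv2,sys
k=sys.argv[1]
s=bot.observe(); print(s["position"].round(4),s["tool_rot"].round(4),s["force"].round(1),s["clock"],s["qpos"].round(2))
p=s["position"]
from scipy.spatial.transform import Rotation as Ro
ax=Ro.from_euler('xyz',s["tool_rot"]).as_matrix()[:,2]
tip=p+0.127*ax   # nominal
cw=viewer.camera_info("wrist")
for n in ["wrist","scene","top"]:
    c=cw if n=="wrist" else None
    b=proj(n,[.5365,.2055,.11],c)
    print(n,"tip",proj(n,tip,c).round(1),"bush",b.round(1),"bushlow",proj(n,[.5365,.2055,.06],c).round(1), "top", proj(n,p-.043*ax,c).round(1))
    im=viewer.grab_frame(n)[:,:,::-1]
    cv2.imwrite(f"pics/{n}_{k}.png",cv2.convertScaleAbs(im,alpha=1.3))
    if n=="wrist": u,v,w,h,f=190,100,190,240,2.5
    elif n=="scene": u,v,w,h,f=330,130,120,160,3.7
    else: u,v,w,h,f=110,180,120,110,5
    cv2.imwrite(f"pics/{n}_{k}c.png",cv2.convertScaleAbs(cv2.resize(im[v:v+h,u:u+w],None,fx=f,fy=f,interpolation=cv2.INTER_CUBIC),alpha=1.4)); print("crop",u,v,f)
print(bot.observe()["position"].round(4))
E
python3 look.py 7
```

```text
[0.5344 0.1964 0.2723] [-3.1406e+00  7.0000e-04 -1.0130e-01] [ 0.2  0.2 -2.3] 9.0 [-0.26  0.4  -0.27  1.69  0.12  1.06 -2.24]
wrist tip [284.2 199.1] bush [274.2 188.3] bushlow [275.5 178. ] top [284.4 323.8]
crop 190 100 2.5
scene tip [382.1 219.9] bush [382.5 237.1] bushlow [377.5 255.1] top [404.4 135.3]
crop 330 130 3.7
top tip [159.2 237.4] bush [158.9 236.1] bushlow [165.5 236.3] top [128.3 236.3]
crop 110 180 5
[0.5351 0.193  0.2723]
```

View pics/wrist_7c.png

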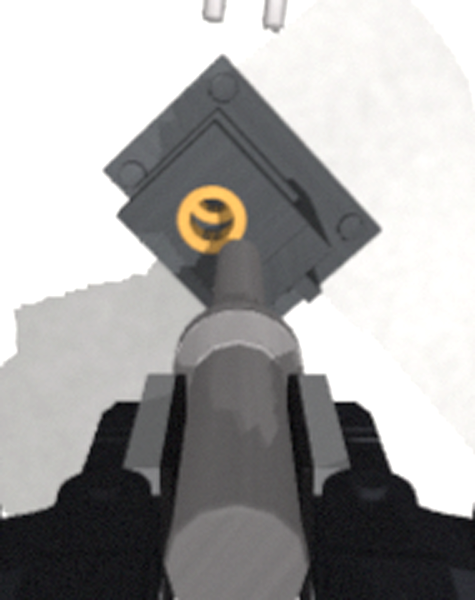

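View pics/scene_7c.png

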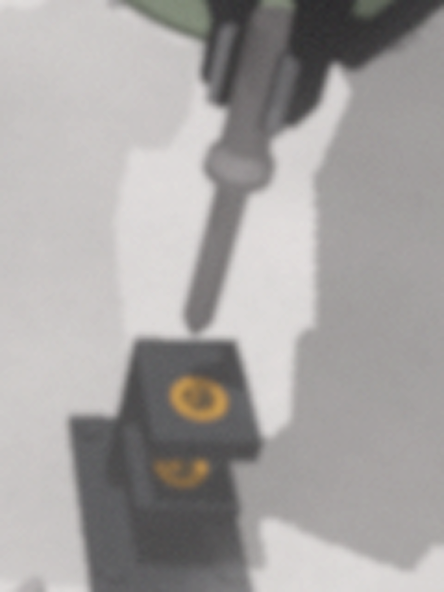

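View pics/top_7c.png

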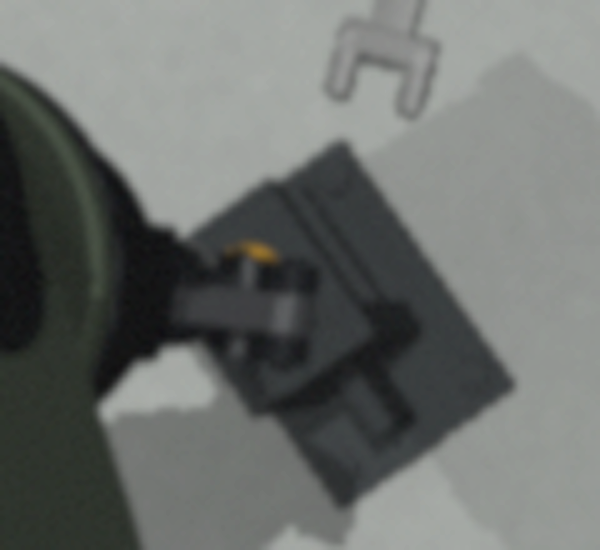

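>>> move_arm(plan=[[0.02,-0.26,0,0,0,0],[0,-0.26,0,0,0,0],[0,0,0,0,0,0],[0,0,0,0,0,0],[0,0,0,0,0,0]])

```text
clock: 9.65
position: [0.537, 0.2064, 0.2725]
tool_rot: [3.141, 0.0, -0.104]
force: [0.7, -0.3, -3.3]
grip_width: 0.0182
```

```bash
python3 look.py 8
```

```text
[0.537  0.2064 0.2725] [ 3.1414e+00  1.0000e-04 -1.0450e-01] [ 0.7 -0.3 -3.3] 9.65 [-0.27  0.41 -0.27  1.68  0.12  1.07 -2.26]
wrist tip [284.2 199.1] bush [285.1 190. ] bushlow [285.  179.6] top [284.4 323.8]
crop 190 100 2.5
scene tip [386.7 223.5] bush [382.5 237.1] bushlow [377.5 255.1] top [410.4 138.7]
crop 330 130 3.7
top tip [153.2 235.5] bush [158.9 236.1] bushlow [165.5 236.3] top [120.5 234.1]
crop 110 180 5
[0.537  0.2064 0.2726]
```

View pics/wrist_8c.png

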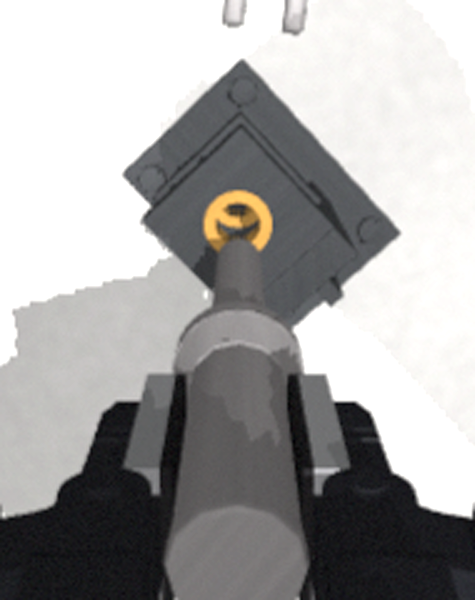

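View pics/scene_8c.png

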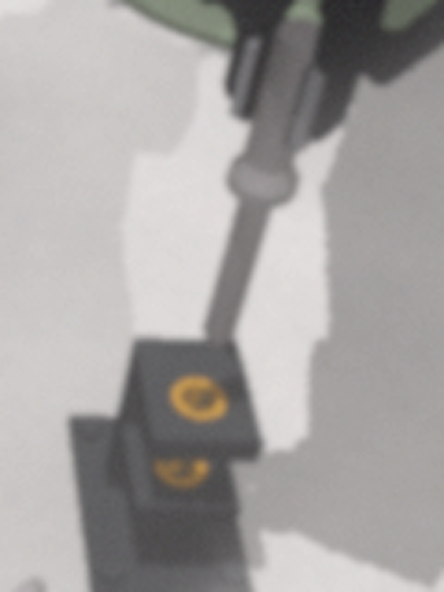

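>>> move_arm(plan=[[0,0,0.4,0,0,0],[0,0,0.4,0,0,0],[0,0,0.4,0,0,0],[0,0,0,0,0,0],[0,0,0,0,0,0]])

```text
clock: 10.3
position: [0.5369, 0.2066, 0.2422]
tool_rot: [3.141, 0.001, -0.104]
force: [0.3, -0.6, -2.1]
grip_width: 0.0178
```

```bash
python3 look.py 9
```

```text
[0.5369 0.2066 0.2422] [ 3.1413e+00  6.0000e-04 -1.0420e-01] [ 0.3 -0.6 -2.1] 10.3 [-0.28  0.44 -0.27  1.71  0.13  1.01 -2.27]
wrist tip [284.1 199.2] bush [285.5 197.8] bushlow [285.3 185.3] top [284.3 323.8]
crop 190 100 2.5
scene tip [383.6 235.5] bush [382.5 237.1] bushlow [377.5 255.1] top [405.7 156.4]
crop 330 130 3.7
top tip [157.5 235.8] bush [158.9 236.1] bushlow [165.5 236.3] top [127.3 234.5]
crop 110 180 5
[0.5372 0.2067 0.2429]
```

View pics/wrist_9c.png

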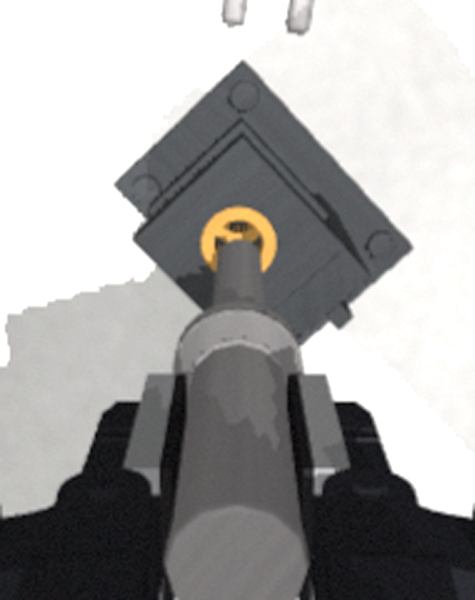

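View pics/scene_9c.png

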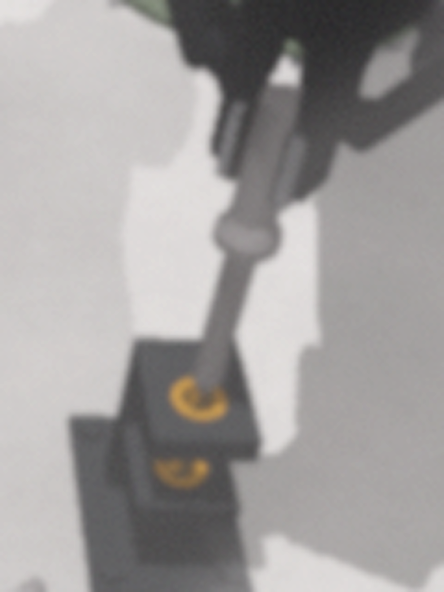

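>>> move_arm(plan=[[0,0,0.2,0,0,0],[0,0,0.2,0,0,0],[0,0,0.2,0,0,0],[0,0,0.2,0,0,0],[0,0,0,0,0,0]])

```text
clock: 10.95
position: [0.5369, 0.2066, 0.2218]
tool_rot: [3.141, 0.001, -0.104]
force: [1.2, -0.2, -2.5]
grip_width: 0.0183
```

>>> move_arm(plan=[[0,0,0.1,0,0,0],[0,0,0.1,0,0,0],[0,0,0.1,0,0,0],[0,0,0.1,0,0,0],[0,0,0,0,0,0]])

```text
clock: 11.45
position: [0.537, 0.2066, 0.2122]
tool_rot: [3.141, 0.0, -0.104]
force: [2.0, -0.1, -3.7]
grip_width: 0.0182
```

```bash
python3 look.py 10; python3 -c "
from h import *
s=bot.observe();print(s['force'],s['moment'])"
```

```text
[0.537  0.2066 0.2122] [ 3.1415e+00  2.0000e-04 -1.0420e-01] [ 2.  -0.1 -3.7] 11.45 [-0.28  0.47 -0.26  1.74  0.15  0.94 -2.28]
wrist tip [284.2 199.1] bush [285.7 207.7] bushlow [285.4 192.4] top [284.4 323.7]
crop 190 100 2.5
scene tip [380.4 246.7] bush [382.5 237.1] bushlow [377.5 255.1] top [401.1 172.7]
crop 330 130 3.7
top tip [161.6 235.9] bush [158.9 236.1] bushlow [165.5 236.3] top [133.7 234.7]
crop 110 180 5
[0.537  0.2066 0.2126]
[ 1.3756312   0.56464193 -3.3966639 ] [-0.07052201 -0.30299001  0.00987607]
```

View pics/wrist_10c.png

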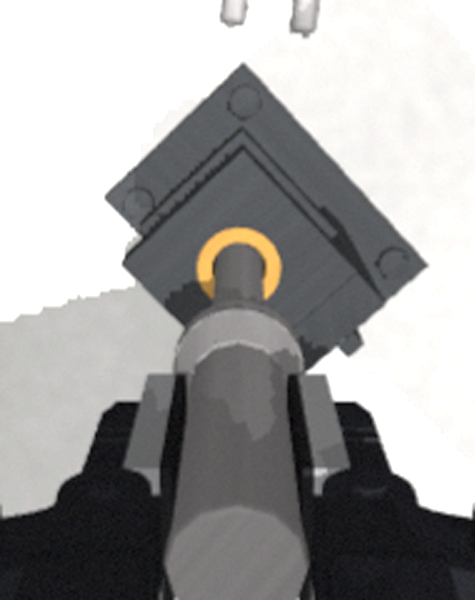

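View pics/scene_10c.png

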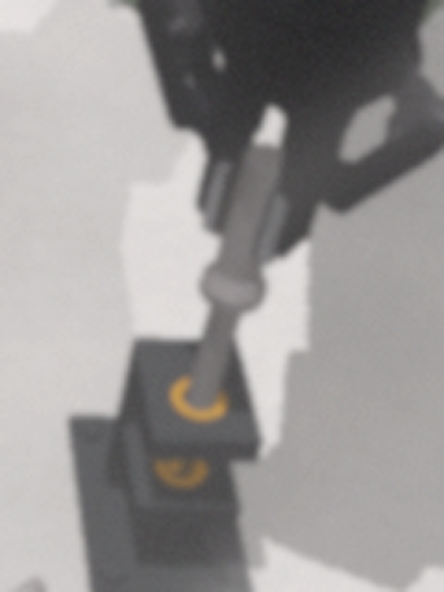

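>>> move_arm(plan=[[0.03,0,0,0,0,0],[0,0,0.1,0,0,0],[0,0,0.15,0,0,0],[0,0,0.15,0,0,0],[0,0,0,0,0,0]])

```text
clock: 12.1
position: [0.5375, 0.2064, 0.2019]
tool_rot: [3.141, 0.001, -0.104]
force: [0.9, 0.1, -3.0]
grip_width: 0.0182
```

```bash
python3 -c "
from h import *
s=bot.observe();print(s['position'],s['force'],s['moment'])"
```

```text
[0.53745011 0.20643424 0.20185718] [ 0.88164112  0.06055824 -2.97614693] [ 0.00112922 -0.01176653 -0.0430496 ]
```

Contact gone; continue down in small steps.

>>> move_arm(plan=[[0,0,0.15,0,0,0],[0,0,0.15,0,0,0],[0,0,0.15,0,0,0],[0,0,0.15,0,0,0],[0,0,0,0,0,0]])

```text
clock: 12.6
position: [0.5375, 0.2065, 0.187]
tool_rot: [3.141, 0.001, -0.104]
force: [-0.1, -0.3, -3.3]
grip_width: 0.0183
```

```bash
python3 -c "
from h import *
s=bot.observe();print(s['position'],s['force'],s['moment'])"
```

```text
[0.53751615 0.20645147 0.1869654 ] [-0.08611583 -0.31036799 -3.27678304] [ 0.02598342  0.05243161 -0.00626182]
```

>>> move_arm(plan=[[0,0,0.12,0,0,0],[0,0,0.12,0,0,0],[0,0,0.12,0,0,0],[0,0,0.12,0,0,0],[0,0,0,0,0,0]])

```text
clock: 13.1
position: [0.5376, 0.2065, 0.1751]
tool_rot: [3.141, 0.0, -0.104]
force: [-1.2, -0.4, -2.8]
grip_width: 0.0181
```

```bash
python3 -c "
from h import *
s=bot.observe();print(s['position'],s['force'],s['moment'])"
```

```text
[0.53756557 0.2064629  0.17511955] [-1.22869431 -0.43176778 -2.77047471] [-0.04103063 -0.02389435 -0.01306887]
```

>>> move_arm(plan=[[0,0,0.12,0,0,0],[0,0,0.15,0,0,0],[0,0,0.15,0,0,0],[0,0,0.15,0,0,0],[0,0,0.12,0,0,0]])

```text
clock: 13.6
position: [0.5376, 0.2065, 0.1579]
tool_rot: [3.141, 0.0, -0.104]
force: [0.2, -0.0, -2.6]
grip_width: 0.0179
```

>>> move_arm(plan=[[0,0,0,0,0,0],[0,0,0,0,0,0],[0,0,0,0,0,0]])

```text
clock: 13.9
position: [0.5378, 0.2066, 0.1585]
tool_rot: [-3.141, -0.0, -0.104]
force: [0.5, -0.0, -2.5]
grip_width: 0.0185
```

```bash
python3 look.py 11; python3 -c "
from h import *
s=bot.observe();print(s['position'],s['force'],s['moment'])"
```

```text
[0.5378 0.2066 0.1585] [-3.1414e+00 -2.0000e-04 -1.0420e-01] [ 0.5 -0.  -2.5] 13.9 [-0.29  0.54 -0.25  1.79  0.17  0.83 -2.3 ]
wrist tip [284.1 199.2] bush [286.3 233.6] bushlow [285.9 210.3] top [284.3 323.8]
crop 190 100 2.5
scene tip [375.  265.5] bush [382.5 237.1] bushlow [377.5 255.1] top [393.4 199.5]
crop 330 130 3.7
top tip [168.4 235.7] bush [158.9 236.1] bushlow [165.5 236.3] top [143.8 234.6]
crop 110 180 5
[0.5378 0.2066 0.1584]
[0.5377956  0.20659835 0.15844507] [ 0.52777707 -0.79383665 -2.77897942] [ 0.02378877 -0.05860715 -0.04477557]
```

View pics/wrist_11c.png

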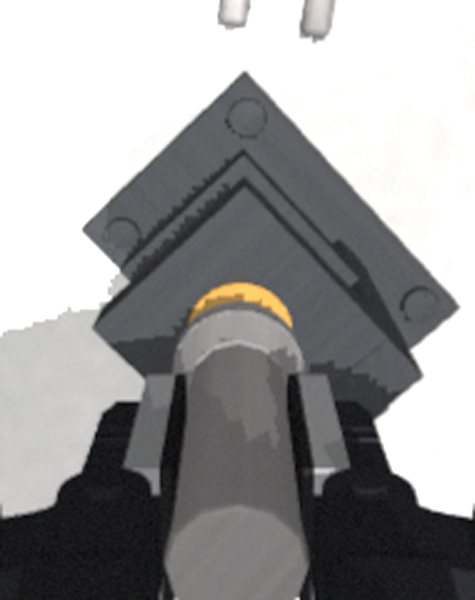

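View pics/scene_11c.png

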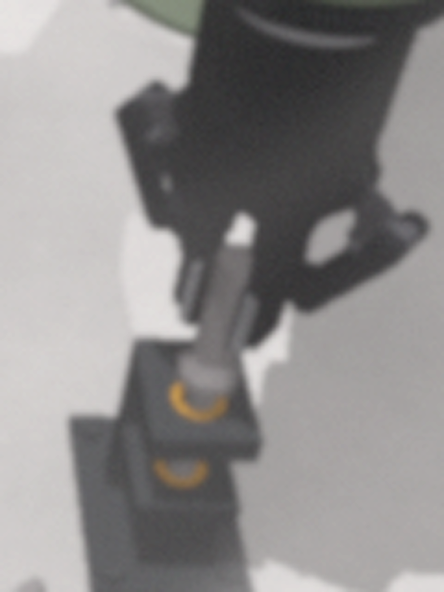

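Run:
```python
from h import *
for z in (.1165,.1265,.1325,.1365):
    print(z,(proj("scene",[.5375,.206,z])-[330,130])*3.7, (proj("scene",[.5375,.206,z+.075])-[330,130])*3.7)
    # near lower rim edge of collar underside toward camera
    print("  rim",(proj("scene",[.5375+.014*.787,.206+.014*.617,z])-[330,130])*3.7)
```

```text
0.1165 [196.77635324 388.76796256] [229.01427442 272.98896579]
  rim [202.3928161  412.19827064]
0.1265 [200.78444528 374.37333479] [233.72436618 256.07318217]
  rim [206.52050695 397.83396515]
0.1325 [203.22953041 365.59207681] [236.60171983 245.73947869]
  rim [209.03917973 389.06901968]
0.1365 [204.8767016  359.67644015] [238.5418172  238.77182944]
  rim [210.73619277 383.1634384 ]
```

Run:
```python
import cv2
im=cv2.imread("pics/scene_11.png")
cv2.imwrite("pics/s11z.png",cv2.resize(im[185:270,360:420],None,fx=9,fy=7,interpolation=cv2.INTER_CUBIC))
```

```text
(no output)
```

View pics/s11z.png

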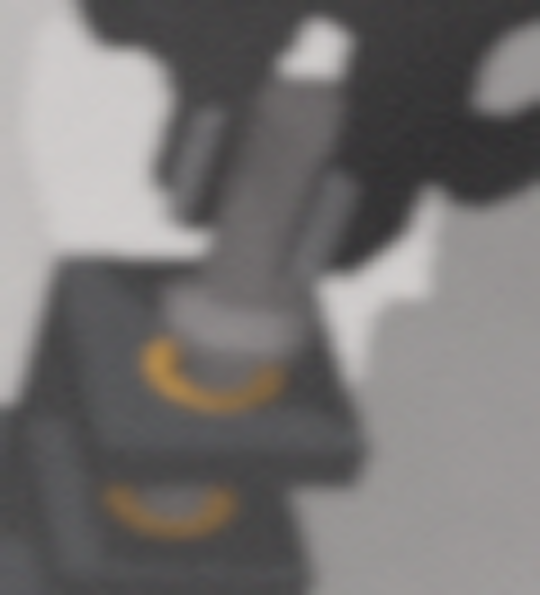

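Run:
```python
import cv2,numpy as np
a=cv2.imread("pics/w4.png")[200:370,230:340]; b=cv2.imread("pics/wrist_11.png")[200:370,230:340]
cv2.imwrite("pics/cmp.png",np.hstack([cv2.resize(x,None,fx=3.5,fy=3.5,interpolation=cv2.INTER_CUBIC) for x in (a,b)]))
```

```text
(no output)
```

View pics/cmp.png

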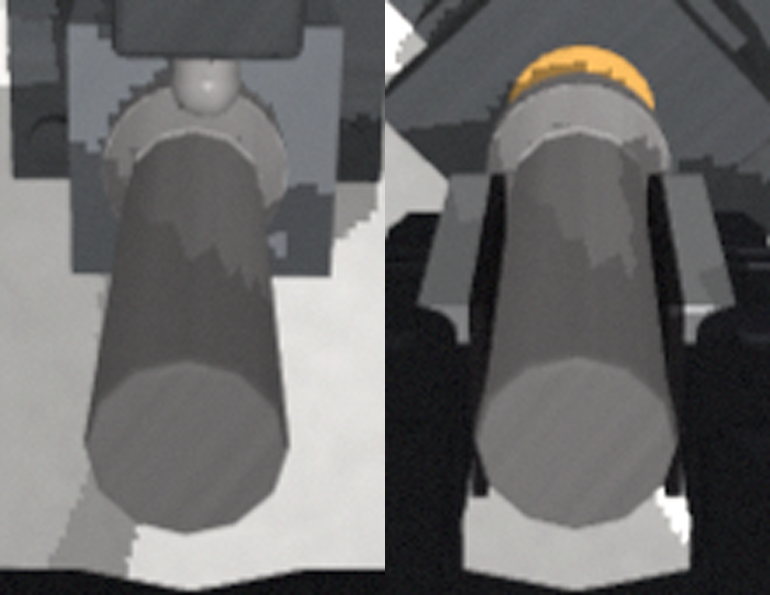

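```bash
python3 -c "
from h import *
s=bot.observe();print(s['position'],s['tool_rot'],s['force'],s['grip_width'],s['clock'],abs(s['qd']).max())
print(workorder.job_done())"
```

```text
[0.5377956  0.20659835 0.15844507] [-3.14143741e+00 -1.71937967e-04 -1.04303238e-01] [ 0.52777707 -0.79383665 -2.77897942] 0.018113409531449673 14.05 0.0015984892279215198
the job is handed in; nothing more can be done
None
```

I pulled the pin straight up out of the post past the catch and threaded it from above through both bushings. I handed the job in at 14.05 s with the pin held still at an 80 N grip setting. No verdict was reported.

- **Position and tilt:** The pin's TCP was at (0.5378, 0.2066), about 1–1.5 mm from the measured bushing axis (0.5365–0.537, 0.2055). Tool tilt was under 0.001 rad.
- **Forces:** Sideways force was about 1 N and the moment about 0.05 N m, so the pin was not jammed. The load was only the pin's weight, about 2.8 N. One light touch in the upper bushing cleared when I shifted the pin by under 1 mm.
- **Seen in the pictures:** The shaft shows through the gap between the lugs and enters the lower bushing, and the collar stands clear of the upper lug. I could not see the tip below the lower lug. Its height, about 31 mm above the surface and 14 mm below the lug, is worked out from the arm pose and grip.
- **Collar height, where two checks disagree:** The arm pose gives about 16 mm above the upper lug, and the wrist pictures before and after gripping show no visible slip. The coarser scene picture suggested up to about 21 mm. Both are inside the 6–26 mm window, so I left it as it was.
- **Bystanders:** I never went near the deep socket, tin, spanner or bolt. I did not re-measure them at the end.

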